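# Close the bench caliper on a pipe offcut

### The job

Stand the copper pipe offcut upright on the bench caliper's base plate, between its open jaws, and let go of it. Then slide the moving jaw shut by its thumb tab until both jaws bear on the pipe, keep a light steady squeeze of about 4 newtons on it for a second, and leave the jaws closed on the standing pipe. Do not force it so that the moving jaw swings out of square, and leave the bottles, beaker and coupling alone.

Things in the scene. Friction and masses are not known exactly. Their poses are not given: they have to be found in the camera images.
- tube_center (a point): Copper pipe offcut: a plain upright cylinder 90 mm tall, loose, about 0.15 kg (it drags on the plate with about 1 N when pushed along), closed by flush black end plugs. True diameter not known, anywhere from 40 to 48 mm (that is what the caliper is for). The point is its centre, half-way up; z is its long axis. It starts standing on the bench.
- tube: The same copper pipe offcut; this origin is the centre of its underside.
- caliper: Bench caliper, fixed: dark grey-green plate 140 (x) by 310 (y) mm, 10 mm thick, origin under its centre. A steel beam 24 mm wide runs along y at x = +40 mm, top 34 mm above the bench. Two flat steel jaws reach from it to x = -38 mm, 18 to 34 mm above the bench, faces looking along y. The pipe stands on the plate between them, best at x = -14 mm (54 mm from the beam's middle).
- fixed_jaw: Fixed jaw of the caliper, clamped on the beam within 4 mm of the scale's zero, which is at the caliper's y = -70 mm; it does not move. Origin on its face, above the middle of the beam and 26 mm above the bench; same axes as the caliper. Its face is the plane y = 0, and reaches to x = -78 mm; the beam's edge is at x = -12 mm. The pipe comes on its +y side.
- sliding_jaw: Moving jaw, facing the fixed one: origin on its face above the middle of the beam, same axes. A springy upright pivot there (25 N m per rad) joins it to the carriage: pressed 54 mm out it gives about 0.12 mm per N and swings out of square. Over 9 N on the pipe, or over 0.05 rad (3 degrees) out of square, spoils the measurement.
- carriage (a joint): Slide of the moving jaw's carriage along the beam, in m: the opening between the jaw faces on the scale, up to 4 mm wrong as the fixed jaw is not clamped exactly at zero. It grows as the jaw moves to the caliper's +y, at most 0.105. It drags with a dry friction of about 3 N (to be added to the squeeze when pushing the tab) and stays where it is left.
- tab (a point): Middle of the carriage's thumb tab: upright steel plate 10 mm thick (along the caliper's y), 30 mm wide (x), 46 to 92 mm above the bench (this point: 71 mm above the bench). It stands on the carriage's dark block, 60 mm long along y, top 46 mm above the bench, 42 mm behind the moving jaw's face, and moves with it.
- bottle_a: White plastic bottle, 56 mm across, 115 mm tall, a bystander; origin at the centre of its underside.
- bottle_b: A second such white bottle, a bystander.
- beaker: Glass beaker, 72 mm across, 95 mm tall, a bystander; origin at the centre of its underside.
- coupling: Brass pipe coupling, a ring 62 mm across, 40 mm tall, a bystander; origin at the centre of its underside.
There are look-alikes about, which are no part of the job. What is shaped like the tube but green, purple or red is not meant.

How it is judged:
On the way, in this order (a step that is already met when the one before it is completed fails the run):
1. the pipe stands upright on the caliper's plate between the open jaws, let go (x of tube_center in the frame of fixed_jaw between -0.078 and -0.033 m and angle between tube_center's own z axis and vertical below 0.08 rad and z of tube_center in the frame of caliper between 0.05 and 0.06 m and contact force between the fingers and tube below 0.05 N and y of tube_center in the frame of fixed_jaw between 0.02 and 0.075 m and y of sliding_jaw in the frame of fixed_jaw above 0.051 m and y of tube_center in the frame of sliding_jaw between -0.09 and -0.02 m), for 0.2 s.
2. both jaws bear on the standing pipe, the moving one with 1.5 to 7 N and the fixed one with at least 0.6 N, kept for half a second (x of tube_center in the frame of fixed_jaw between -0.078 and -0.033 m and angle between tube_center's own z axis and vertical below 0.08 rad and z of tube_center in the frame of caliper between 0.05 and 0.06 m and contact force between the fingers and tube below 0.05 N and contact force between fixed_jaw and tube between 0.6 and 7 N and contact force between sliding_jaw and tube between 1.5 and 7 N), for 0.5 s.
At the end, for the whole second after the job is handed in: The pipe is at rest and let go, upright (0.08 rad) on the caliper's plate, 33 to 78 mm out from the beam's middle line; opening under 49 mm; the moving jaw (within 0.04 rad of square) still bears on it with 0.4 to 7 N, the fixed one with 0.2 to 7 N (x of tube_center in the frame of fixed_jaw between -0.078 and -0.033 m and angle between tube_center's own z axis and vertical below 0.08 rad and z of tube_center in the frame of caliper between 0.05 and 0.06 m and contact force between the fingers and tube below 0.05 N and contact force between fixed_jaw and tube between 0.2 and 7 N and contact force between sliding_jaw and tube between 0.4 and 7 N and linear speed of tube below 0.01 m/s and y of sliding_jaw in the frame of fixed_jaw below 0.049 m and angle between the y axis of sliding_jaw and the y axis of caliper, either way round below 0.04 rad); the robot touches nothing.
It fails at once if the moving jaw presses the pipe with more than 9 N (contact force between sliding_jaw and tube above 9 N).
It fails at once if the moving jaw is swung more than 0.05 rad out of square (angle between the y axis of sliding_jaw and the y axis of caliper, either way round above 0.05 rad).
It fails at once if the pipe is tipped over on the plate or bench (angle between tube_center's own z axis and vertical above 0.6 rad).
It fails at once if a bottle, the beaker or the coupling is moved by more than 20 mm (distance of any of bottle_a, bottle_b, beaker, coupling from where it was at the start of the episode above 0.02 m).
It also fails if it takes over 64 s, if anything falls off the work surface, if the arm or the gripper's body presses on something with over 40 N, if the wrist force passes 120 N, or if a joint passes its speed limit or range.

### The arm

A 6-joint arm with a two-finger parallel gripper is mounted at the origin on the work surface. World frame = base frame: x ahead of the robot, y to its left, z up, the work surface at z = 0. Lengths are in m, angles in rad, forces in N, time in s.
With the tool pointing down it reaches from about 0.325 to 0.9 m from the base axis. Payload 3.5 kg.
Tool frame: the origin (TCP) lies between the finger pads; the fingertips stand 19 mm ahead of it and the grasp point (between the pads) is the TCP; z points along the fingers, y is the line along which they close (so a half turn about z gives the same grasp; the last joint's range is limited). The gripper opens to 85 mm and grips with 20 to 120 N. Pads are 22 mm wide; open, the fingers measure 114 mm over their backs; the gripper's body (76 mm by 85 mm) begins 54 mm behind the grasp point. The pads swing forward as they close: fully open they stand 13 mm farther back than shut.
Start: joints at [1.162, 0.276, -0.026, 1.268, 0, 1.467], TCP at [0.188, 0.596, 0.25] pointing down, gripper open.
Joint ranges: [-3.12, 3.12], [-0.85, 1.88], [-1.08, 1.24], [-1.95, 2.15], [-1.57, 1.53], [-3.14, 3.14]. Speed limits (rad/s): [2.57, 2.57, 3.14, 3.14, 3.14, 3.14].

### API

Orientations are given as a unit quaternion [w, x, y, z].
In Python, from rig import env gives the robot as it stands.
- The arm moves only by the tool servo_tool, never from a script. Its argument "moves" is a list of rows, each an object of numbers: "x", "y", "z": the shift along the world's x, y, z in cm; "yaw": the turn about the world's z in rad. In form: [{"x": .., "y": .., "z": .., "yaw": ..}, ...]. A call has 1 to 20 rows; each row shifts and turns the commanded pose from where the row before left it; what a row does not reach is not made up. A row lasts 1/10 s, in which the tool goes at most 50 mm and 8.59 degrees, less where a joint would pass 70% of its speed; a pose out of reach is approached as far as the arm can. A call with a gripper value outside its range is refused whole. "claw" is the closure, from 0 (fully open) to 1 (shut), set as the call begins (left out, the last holds). The fingers move at their own pace and stop on an object; "force" is the grip in N (left out, the last holds). Time passes only in rows, so rows that do not move let the fingers close. It gives the time, the measured TCP pose, the force, the opening and the grip force at its end, in the units of the state.
- env.get_obs(): the state, without advancing time (a new reading comes with each control period).
- env.camera(name): name is "scene" or "top" or "wrist"; returns a dict with "img" (420x560x3 uint8, red, green, blue), "fx", "fy", "cx", "cy" (pixels), "k1" (the pictures are not rectified: a ray, as slopes to the right and down, at radius r is drawn at 1 + k1 r^2 times it, then the intrinsics apply), "world_to_cam" (4x4, takes a point from world to camera coordinates). Camera axes: x right, y down, z forward; pixel columns grow to the right and rows downward; lengths in m; the calibration is good to about 2 mm. A picture is of the moment at which its call begins. There is no depth.
- env.close_job(): hands the job in; it is judged then, once.
The state is a dict: "time_s": time; "joint_pos": joint angles; "dq": joint speeds; "effort": joint torques, N m; "position": TCP position; "ee_rot": TCP orientation; "contact_force": force on the tool from outside, world axes, zero at the start; "moment": the same for the moment, N m; "gripper_width": finger opening in m; "grasp_force": force on a finger pad.
Only numpy, scipy, OpenCV 4.12 (cv2) and the standard library are available. Lean on these libraries where they do the work, as an engineer would, in place of code of your own. Each camera call takes 0.05 s, during which the arm holds its last target. There are 200 camera calls.

## Working session

There is one attempt and no reset: what is moved stays moved. The work goes in short steps, Python scripts to look and compute and a tool call to move; the robot and the scene stay as the last step left them, time stands still between calls to the robot, and variables do not carry over. Pictures are saved under pics/ and viewed, at most 10 in all, crops included, and the job is handed in when it is done.

Besides the shell and the picture viewer there is one more tool, called as name([rows], argument=value, ...), one row to a line, values as JSON. servo_tool: Moves the arm, as the interface text tells. Its arguments: {"type":"object","properties":{"moves":{"type":"array"},"claw":{"type":"number"},"force":{"type":"number"}},"required":["moves"]}

```bash
mkdir -p pics; ls; cat > h.py <<'E'
import numpy as np, cv2
from rig import env
def save(c,n): cv2.imwrite('pics/'+n,c['img'][:,:,::-1])
def ray(c,u,v):
    K=np.array([[c['fx'],0,c['cx']],[0,c['fy'],c['cy']],[0,0,1.]])
    p=cv2.undistortPoints(np.array([[[u,v]]],float),K,np.array([c['k1'],0,0,0.]))[0,0]
    M=np.array(c['world_to_cam']);R=M[:3,:3];o=-R.T@M[:3,3]
    return o,R.T@np.array([p[0],p[1],1])
def onz(c,u,v,z):
    o,d=ray(c,u,v);return o+d*(z-o[2])/d[2]
E
python3 - <<'E'
from h import *
for n in('top','scene'):
    c=env.camera(n);save(c,n+'1.png');print(n,c['fx'],c['k1'],np.round(c['world_to_cam'],3).tolist())
print(env.get_obs())
E
```

```text
pics
top 521.6925168642908 -0.035786660437203036 [[-0.019, -1.0, -0.016, 0.008], [-0.995, 0.02, -0.101, 0.641], [0.102, 0.014, -0.995, 1.29], [0.0, 0.0, 0.0, 1.0]]
scene 447.36341962162237 -0.04444664694115175 [[0.563, 0.826, -0.007, -0.371], [0.525, -0.365, -0.769, -0.29], [-0.638, 0.429, -0.64, 1.648], [0.0, 0.0, 0.0, 1.0]]
{'time_s': 0.1, 'joint_pos': array([ 1.16162053e+00,  2.77092867e-01, -2.77670501e-02,  1.26800362e+00,
        1.52188204e-05,  1.46737505e+00]), 'dq': array([ 0.00106387, -0.00096882,  0.00325038, -0.00072161, -0.00165397,
       -0.00064308]), 'effort': array([ 2.44752118e-04, -4.46708715e+01,  2.96128196e+01,  8.49906035e-03,
       -6.16868851e-05, -4.10075131e-06]), 'position': array([0.18787963, 0.59538059, 0.24923819]), 'ee_rot': array([-2.69381767e-04,  1.52282389e-01,  9.88336484e-01, -9.97914203e-04]), 'contact_force': array([-0.50393132, -0.08179256,  0.59275785]), 'moment': array([-0.03048266,  0.01142732,  0.00787871]), 'grasp_force': 0.0, 'gripper_width': 0.08530064303346274}
```

View pics/top1.png

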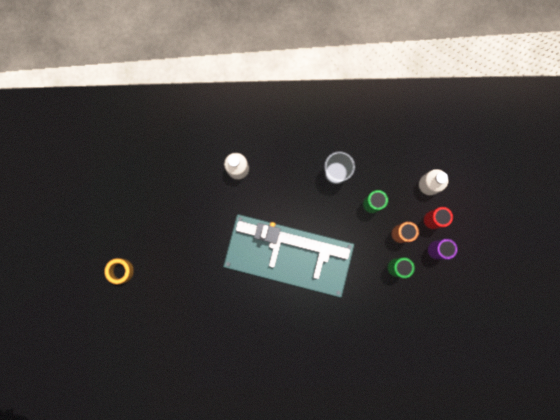

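View pics/scene1.png

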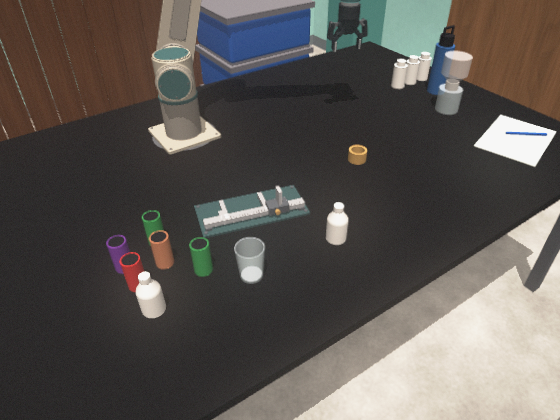

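The top view shows the copper pipe at (407,233), with red at (440,218), purple at (445,249) and green at (402,268) and (377,201). The caliper plate spans about (224–354, 215–297). Its fixed jaw is near (320,262) and its moving jaw near (274,255).

```bash
cat > m1.py <<'E'
from h import *
c=env.camera('top');im=c['img'];hsv=cv2.cvtColor(im,cv2.COLOR_RGB2HSV)
def comp(m,name,z,amin=15):
    cs,_=cv2.findContours(m,cv2.RETR_EXTERNAL,cv2.CHAIN_APPROX_NONE)
    for k in cs:
        if cv2.contourArea(k)<amin: continue
        (u,v),r=cv2.minEnclosingCircle(k);print(name,round(u),round(v),round(r,1),cv2.contourArea(k),onz(c,u,v,z).round(3))
    return cs
comp(cv2.inRange(hsv,(5,90,60),(14,255,255)),'cop',.09)
for n,u,v,z in (('cop',407.5,231.5,.09),('red',442,217,.09),('pur',447,248.5,.09),('grL',404,267,.09),('grU',377.5,200,.09),('botA',440,177,.115),('beak',340,167,.095)):print(n,onz(c,u,v,z).round(3))
m=cv2.inRange(hsv,(78,60,40),(100,255,255));m[:200]=0;m[310:]=0
cs,_=cv2.findContours(m,cv2.RETR_EXTERNAL,cv2.CHAIN_APPROX_NONE)
pts=np.vstack([k for k in cs if cv2.contourArea(k)>30]);W=np.array([onz(c,*p[0],.01)[:2] for p in pts],np.float32)
r=cv2.minAreaRect(W);print(r);print(cv2.boxPoints(r))
e=cv2.resize(im[200:310,210:470],None,fx=3,fy=3,interpolation=cv2.INTER_CUBIC);cv2.imwrite('pics/crop1.png',e[:,:,::-1])
E
python3 m1.py
```

```text
cop 405 232 14.2 463.0 [ 0.578 -0.308  0.09 ]
cop [ 0.578 -0.314  0.09 ]
red [ 0.611 -0.399  0.09 ]
pur [ 0.535 -0.407  0.09 ]
grL [ 0.493 -0.302  0.09 ]
grU [ 0.656 -0.244  0.09 ]
botA [ 0.705 -0.392  0.115]
beak [ 0.738 -0.156  0.095]Traceback (most recent call last):
  File "m1.py", line 13, in <module>
    pts=np.vstack([k for k in cs if cv2.contourArea(k)>30]);W=np.array([onz(c,*p[0],.01)[:2] for p in pts],np.float32)
    return _nx.concatenate(arrs, 0, dtype=dtype, casting=casting)
           ~~~~~~~~~~~~~~~^^^^^^^^^^^^^^^^^^^^^^^^^^^^^^^^^^^^^^^
ValueError: need at least one array to concatenate
```

```bash
sed -i 's/^m=cv2.inRange.*/print(hsv[265,300],hsv[255,250]);m=cv2.inRange(hsv,(65,45,25),(105,255,255));m[:205]=0;m[305:]=0;m[:,:215]=0;m[:,362:]=0/' m1.py; python3 m1.py
```

```text
cop 405 232 14.1 461.0 [ 0.577 -0.308  0.09 ]
cop [ 0.578 -0.314  0.09 ]
red [ 0.611 -0.399  0.09 ]
pur [ 0.535 -0.407  0.09 ]
grL [ 0.493 -0.302  0.09 ]
grU [ 0.656 -0.244  0.09 ]
botA [ 0.705 -0.392  0.115]
beak [ 0.738 -0.156  0.095]
[ 87  48 169] [ 87  57 162]
((0.527555525302887, -0.025345221161842346), (0.3118681311607361, 0.14203661680221558), 74.4722900390625)
[[ 0.41738507 -0.15657595]
 [ 0.5542375  -0.19459978]
 [ 0.63772595  0.10588551]
 [ 0.50087357  0.14390934]]
```

View pics/crop1.png

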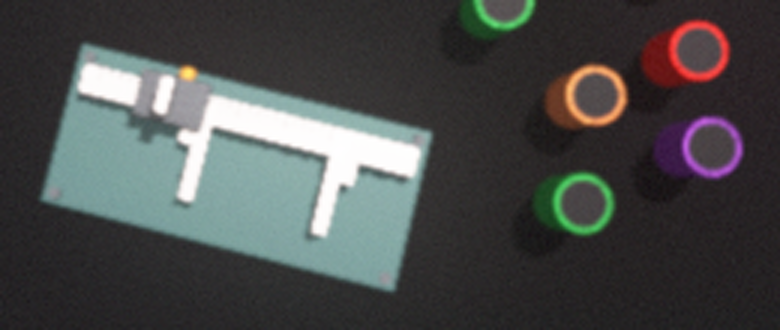

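The crop shows the pipe top at about (596,96) in the crop, i.e. (408.5,231.8) in the full picture. Both jaws are open, with the tab and the orange-knobbed carriage at crop (165,95). The current tool yaw already puts the closing axis along the caliper's y to within 0.03 rad, so I'll go above the pipe with that yaw.

servo_tool([
  {"x": 1.95,"y": -4.5,"yaw": 0.034},
  {"x": 1.95,"y": -4.5},
  {"x": 1.95,"y": -4.5},
  {"x": 1.95,"y": -4.5},
  {"x": 1.95,"y": -4.5},
  {"x": 1.95,"y": -4.5},
  {"x": 1.95,"y": -4.5},
  {"x": 1.95,"y": -4.5},
  {"x": 1.95,"y": -4.5},
  {"x": 1.95,"y": -4.5},
  {"x": 1.95,"y": -4.5},
  {"x": 1.95,"y": -4.5},
  {"x": 1.95,"y": -4.5},
  {"x": 1.95,"y": -4.5},
  {"x": 1.95,"y": -4.5},
  {"x": 1.95,"y": -4.5},
  {"x": 1.95,"y": -4.5},
  {"x": 1.95,"y": -4.5},
  {"x": 1.95,"y": -4.5},
  {"x": 1.95,"y": -4.5},
], claw=0)

```text
validation failed for argument at $.mo...
```

```bash
python3 - <<'E'
from h import *
o=env.get_obs();print(o['time_s'],o['position'],o['ee_rot'],o['joint_pos'].round(2))
c=env.camera('wrist');save(c,'w1.png')
M=c['world_to_cam'];print(-M[:3,:3].T@M[:3,3])
E
```

```text
0.2 [0.18798997 0.59557904 0.24958417] [-1.77480335e-04  1.52309258e-01  9.88332642e-01 -6.69222703e-04] [ 1.16  0.28 -0.03  1.27  0.    1.47]
[0.11531307 0.61759269 0.37355262]
```

View pics/w1.png

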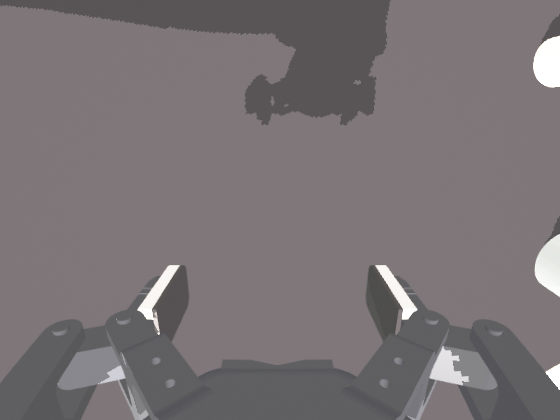

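The move was refused because rows need all four keys. The arm is still at the start, and the picture shows only bare bench and the gripper's pads at (165,290) and (392,290).

servo_tool([
  {"x": 1.95,"y": -4.5,"z": 0,"yaw": 0.034},
  {"x": 1.95,"y": -4.5,"z": 0,"yaw": 0},
  {"x": 1.95,"y": -4.5,"z": 0,"yaw": 0},
  {"x": 1.95,"y": -4.5,"z": 0,"yaw": 0},
  {"x": 1.95,"y": -4.5,"z": 0,"yaw": 0},
  {"x": 1.95,"y": -4.5,"z": 0,"yaw": 0},
  {"x": 1.95,"y": -4.5,"z": 0,"yaw": 0},
  {"x": 1.95,"y": -4.5,"z": 0,"yaw": 0},
  {"x": 1.95,"y": -4.5,"z": 0,"yaw": 0},
  {"x": 1.95,"y": -4.5,"z": 0,"yaw": 0},
  {"x": 1.95,"y": -4.5,"z": 0,"yaw": 0},
  {"x": 1.95,"y": -4.5,"z": 0,"yaw": 0},
  {"x": 1.95,"y": -4.5,"z": 0,"yaw": 0},
  {"x": 1.95,"y": -4.5,"z": 0,"yaw": 0},
  {"x": 1.95,"y": -4.5,"z": 0,"yaw": 0},
  {"x": 1.95,"y": -4.5,"z": 0,"yaw": 0},
  {"x": 1.95,"y": -4.5,"z": 0,"yaw": 0},
  {"x": 1.95,"y": -4.5,"z": 0,"yaw": 0},
  {"x": 1.95,"y": -4.5,"z": 0,"yaw": 0},
  {"x": 1.95,"y": -4.5,"z": 0,"yaw": 0},
], claw=0)

```text
time_s: 2.25
position: [0.5786, -0.306, 0.2501]
ee_rot: [-0.0, 0.136, 0.991, 0.0]
contact_force: [0.0, -0.5, 1.1]
gripper_width: 0.0854
grasp_force: 0.0
```

```bash
python3 - <<'E'
from h import *
c=env.camera('wrist');save(c,'w2.png')
hsv=cv2.cvtColor(c['img'],cv2.COLOR_RGB2HSV)
m=cv2.inRange(hsv,(5,90,60),(16,255,255))
cs,_=cv2.findContours(m,cv2.RETR_CCOMP,cv2.CHAIN_APPROX_NONE)
for k in cs:
    if cv2.contourArea(k)>150:
        e=cv2.fitEllipse(k);print(cv2.contourArea(k),e,onz(c,*e[0],.09).round(4))
        W=np.array([onz(c,*p[0],.09)[:2] for p in k],np.float32);print(cv2.minEnclosingCircle(W))
E
```

```text
492.5 ((231.4547576904297, 488.1832275390625), (123.28781127929688, 649.4987182617188), 6.9061198234558105) [ 0.9828 -0.4889  0.09  ]
((0.5650620460510254, -0.31413984298706055), 0.02424953505396843)
```

View pics/w2.png

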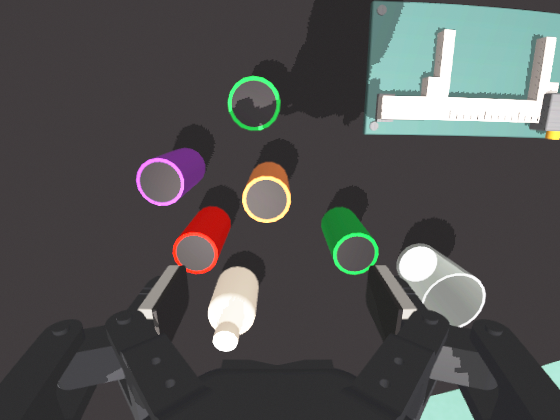

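The wrist view shows the copper ring at about (267,199), radius 23 px, with green at (254,103) and (355,253), red at (196,252) and purple at (160,181). The rim is yellower than my mask, so I'll refit it.

```bash
python3 - <<'E'
from h import *
c=env.camera('wrist')
M=c['world_to_cam'];print(-M[:3,:3].T@M[:3,3])
hsv=cv2.cvtColor(c['img'],cv2.COLOR_RGB2HSV)
m=cv2.inRange(hsv,(5,70,60),(30,255,255))
cs,h=cv2.findContours(m,cv2.RETR_CCOMP,cv2.CHAIN_APPROX_NONE)
for k,hh in zip(cs,h[0]):
    if cv2.contourArea(k)>600:
        e=cv2.fitEllipse(k);W=np.array([onz(c,*p[0],.09)[:2] for p in k],np.float32);print(hh[3],cv2.contourArea(k),e,cv2.minEnclosingCircle(W))
W=[onz(c,u,v,.09)[:2] for u,v in((243.5,199),(291,199),(267,176),(267,222))];print(np.round(W,4))
# caliper: corners of beam end / jaws
t=env.camera('top')
s=np.array([.0,.0])
E
```

```text
[ 0.50798089 -0.2931015   0.37261659]
-1 2336.0 ((274.1662292480469, 187.5244598388672), (48.578956604003906, 61.7627067565918), 3.620737314224243) ((0.5721432566642761, -0.31498050689697266), 0.029689820483326912)
20 1287.0 ((273.676513671875, 193.1350555419922), (39.931312561035156, 41.11937713623047), 89.06410217285156) ((0.5776773691177368, -0.3174971342086792), 0.01994694024324417)
[[ 0.575  -0.3466]
 [ 0.5872 -0.3033]
 [ 0.5599 -0.3189]
 [ 0.6033 -0.3317]]
```

servo_tool([
  {"x": -0.1,"y": -1.2,"z": -2,"yaw": 0},
  {"x": 0,"y": 0,"z": -3,"yaw": 0},
  {"x": 0,"y": 0,"z": -3,"yaw": 0},
  {"x": 0,"y": 0,"z": -2,"yaw": 0},
  {"x": 0,"y": 0,"z": -2,"yaw": 0},
  {"x": 0,"y": 0,"z": -1.5,"yaw": 0},
  {"x": 0,"y": 0,"z": -1.5,"yaw": 0},
  {"x": 0,"y": 0,"z": -1.5,"yaw": 0},
  {"x": 0,"y": 0,"z": -1.5,"yaw": 0},
  {"x": 0,"y": 0,"z": -0.8,"yaw": 0},
  {"x": 0,"y": 0,"z": 0,"yaw": 0},
  {"x": 0,"y": 0,"z": 0,"yaw": 0},
])

```text
time_s: 3.6
position: [0.5774, -0.3162, 0.0625]
ee_rot: [0.0, 0.136, 0.991, -0.0]
contact_force: [-0.3, -0.3, -0.3]
gripper_width: 0.0853
grasp_force: 0.0
```

servo_tool([
  {"x": 0,"y": 0,"z": 0,"yaw": 0},
  {"x": 0,"y": 0,"z": 0,"yaw": 0},
  {"x": 0,"y": 0,"z": 0,"yaw": 0},
  {"x": 0,"y": 0,"z": 0,"yaw": 0},
  {"x": 0,"y": 0,"z": 0,"yaw": 0},
  {"x": 0,"y": 0,"z": 0,"yaw": 0},
  {"x": 0,"y": 0,"z": 0,"yaw": 0},
  {"x": 0,"y": 0,"z": 0,"yaw": 0},
  {"x": 0,"y": 0,"z": 0,"yaw": 0},
  {"x": 0,"y": 0,"z": 0,"yaw": 0},
], claw=1, force=30)

```text
time_s: 4.6
position: [0.5778, -0.3165, 0.0632]
ee_rot: [0.001, 0.135, 0.991, -0.0]
contact_force: [-0.1, 0.2, 5.1]
gripper_width: 0.0458
grasp_force: 31.2
```

```bash
python3 - <<'E'
from h import *
c=env.camera('top');im=c['img'];save(c,'top2.png')
hsv=cv2.cvtColor(im,cv2.COLOR_RGB2HSV)
C=np.array([.5276,-.0253]);ey=np.array([.268,.963]);ey/=np.linalg.norm(ey);ex=np.array([ey[1],-ey[0]])
# resample in caliper frame at z=.034, 1mm grid
M=c['world_to_cam'];K=np.array([[c['fx'],0,c['cx']],[0,c['fy'],c['cy']],[0,0,1.]])
def px(P): return cv2.projectPoints(np.array(P,float),cv2.Rodrigues(M[:3,:3])[0],M[:3,3],K,np.array([c['k1'],0,0,0.]))[0][:,0]
ys=np.arange(-.13,.16,.001)
for x in (-.034,-.028,-.022,-.016,-.010,.04):
    p=px([[*(C+x*ex+y*ey),.034] for y in ys]).astype(np.float32)
    s=cv2.remap(hsv[:,:,1],p[None,:,0],p[None,:,1],cv2.INTER_LINEAR)[0].astype(int)
    v=s<28
    e=np.flatnonzero(np.diff(v.astype(int)));print(x,(ys[e]*1000).round().astype(int))
xs=np.arange(-.08,.08,.001)
for y in (-.06,-.03,0,.02):
    p=px([[*(C+x*ex+y*ey),.034] for x in xs]).astype(np.float32)
    s=cv2.remap(hsv[:,:,1],p[None,:,0],p[None,:,1],cv2.INTER_LINEAR)[0].astype(int)
    e=np.flatnonzero(np.diff((s<28).astype(int)));print('y',y,(xs[e]*1000).round())
E
```

```text
-0.034 [-89 -72  26  42 153]
-0.028 [-89 -72  25  43 154]
-0.022 [-89 -71  26  43 154]
-0.016 [-90 -71  26  43 153]
-0.01 [-89 -71  26  43 153]
0.04 [146 153]
y -0.06 [-71.  25.  55.  71.]
y -0.03 [-71.  25.  55.  70.]
y 0 [-71.  25.  54.  70.]
y 0.02 [-71.  25.  54.  70.]
```

servo_tool([
  {"x": 0,"y": 0,"z": 1.5,"yaw": 0},
  {"x": 0,"y": 0,"z": 2.5,"yaw": 0},
  {"x": 0,"y": 0,"z": 3,"yaw": 0},
  {"x": 0,"y": 0,"z": 3,"yaw": 0},
  {"x": -0.5,"y": 1.4,"z": 0,"yaw": 0},
  {"x": -1,"y": 3,"z": 0,"yaw": 0},
  {"x": -1,"y": 4,"z": 0,"yaw": 0},
  {"x": -1,"y": 4,"z": 0,"yaw": 0},
  {"x": -1,"y": 4,"z": 0,"yaw": 0},
  {"x": -1,"y": 4,"z": 0,"yaw": 0},
  {"x": -1,"y": 3,"z": 0,"yaw": 0},
  {"x": -1,"y": 2,"z": 0,"yaw": 0},
  {"x": 0,"y": 0,"z": 0,"yaw": 0},
  {"x": 0,"y": 0,"z": 0,"yaw": 0},
  {"x": 0,"y": 0,"z": -2,"yaw": 0},
  {"x": 0,"y": 0,"z": -2,"yaw": 0},
  {"x": 0,"y": 0,"z": 0,"yaw": 0},
  {"x": 0,"y": 0,"z": 0,"yaw": 0},
])

```text
time_s: 6.45
position: [0.5018, -0.0625, 0.1219]
ee_rot: [-0.001, 0.136, 0.991, 0.0]
contact_force: [1.0, 0.2, -1.2]
gripper_width: 0.0455
grasp_force: 31.3
```

```bash
python3 - <<'E'
from h import *
c=env.camera('wrist');save(c,'w3.png');print(env.get_obs()['position'])
E
```

```text
[ 0.50265212 -0.06265592  0.12269001]
```

View pics/w3.png

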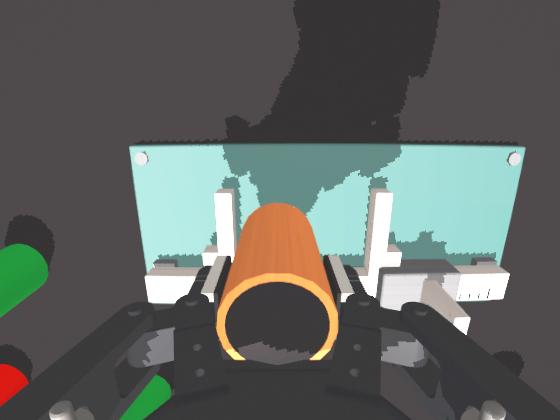

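The pipe hangs between the jaws. The fixed jaw's face edge is at (235,191–255), the moving jaw's at (371,191–255), and the plate's far corners are at (131,146) and (521,148). I'll check the jaws from this view.

```bash
python3 - <<'E'
from h import *
c=env.camera('wrist')
C=np.array([.5276,-.0253]);ey=np.array([.2681,.9634]);ex=np.array([ey[1],-ey[0]])
for n,u,v,z in(('fix',234.5,192,.034),('fix',235,245,.034),('mov',373,192,.034),('mov',370,245,.034),('cor',131.5,147,.01),('cor',521,148.5,.01)):
    p=onz(c,u,v,z)[:2];d=p-C;print(n,p.round(4),'cal',(d@ex).round(4),(d@ey).round(4))
d=env.get_obs()['position'][:2]-C;print('tcp',d@ex,d@ey)
E
```

```text
fix [ 0.4723 -0.0863] cal -0.0369 -0.0736
fix [ 0.5111 -0.0986] cal 0.0038 -0.075
mov [0.4987 0.0083] cal -0.0368 0.0246
mov [ 0.5385 -0.0012] cal 0.0041 0.0261
cor [ 0.4219 -0.1566] cal -0.0667 -0.1548
cor [0.5034 0.136 ] cal -0.0666 0.1489
tcp -0.013605638344763492 -0.0425712235677032
```

servo_tool([
  {"x": 0,"y": 0,"z": -1.5,"yaw": 0},
  {"x": 0,"y": 0,"z": -1.5,"yaw": 0},
  {"x": 0,"y": 0,"z": -1,"yaw": 0},
  {"x": 0,"y": 0,"z": -0.5,"yaw": 0},
  {"x": 0,"y": 0,"z": -0.2,"yaw": 0},
  {"x": 0,"y": 0,"z": -0.1,"yaw": 0},
  {"x": 0,"y": 0,"z": -0.1,"yaw": 0},
  {"x": 0,"y": 0,"z": 0,"yaw": 0},
  {"x": 0,"y": 0,"z": 0,"yaw": 0},
])

```text
time_s: 7.45
position: [0.5024, -0.062, 0.0736]
ee_rot: [0.0, 0.135, 0.991, -0.0]
contact_force: [-0.8, 1.0, -1.6]
gripper_width: 0.0455
grasp_force: 31.3
```

servo_tool([
  {"x": 0,"y": 0,"z": -0.05,"yaw": 0},
  {"x": 0,"y": 0,"z": 0,"yaw": 0},
  {"x": 0,"y": 0,"z": 0,"yaw": 0},
])

```text
time_s: 7.75
position: [0.5024, -0.0621, 0.0732]
ee_rot: [0.0, 0.135, 0.991, -0.0]
contact_force: [-0.7, -0.1, 1.2]
gripper_width: 0.0455
grasp_force: 31.5
```

Contact (z force rose from -1.6 to +1.2). Releasing.

servo_tool([
  {"x": 0,"y": 0,"z": 0,"yaw": 0},
  {"x": 0,"y": 0,"z": 0,"yaw": 0},
  {"x": 0,"y": 0,"z": 0,"yaw": 0},
  {"x": 0,"y": 0,"z": 0,"yaw": 0},
  {"x": 0,"y": 0,"z": 0,"yaw": 0},
  {"x": 0,"y": 0,"z": 0,"yaw": 0},
  {"x": 0,"y": 0,"z": 0,"yaw": 0},
  {"x": 0,"y": 0,"z": 0,"yaw": 0},
], claw=0)

```text
time_s: 8.55
position: [0.5022, -0.062, 0.0728]
ee_rot: [0.0, 0.135, 0.991, -0.0]
contact_force: [0.6, 0.6, -0.4]
gripper_width: 0.0853
grasp_force: 0.0
```

servo_tool([
  {"x": 0,"y": 0,"z": 0.5,"yaw": 0},
  {"x": 0,"y": 0,"z": 1.5,"yaw": 0},
  {"x": 0,"y": 0,"z": 3,"yaw": 0},
  {"x": 0,"y": 0,"z": 3,"yaw": 0},
  {"x": 0,"y": 0,"z": 2,"yaw": 0},
  {"x": 0,"y": 0,"z": 0,"yaw": 0},
  {"x": 0,"y": 0,"z": 0,"yaw": 0},
])

```text
time_s: 9.25
position: [0.5024, -0.0621, 0.1732]
ee_rot: [0.001, 0.135, 0.991, -0.0]
contact_force: [-0.7, -0.1, -0.4]
gripper_width: 0.0858
grasp_force: 0.0
```

```bash
python3 - <<'E'
from h import *
c=env.camera('wrist');save(c,'w4.png');print(env.get_obs()['position'])
E
```

```text
[ 0.50158031 -0.06183443  0.17217934]
```

View pics/w4.png

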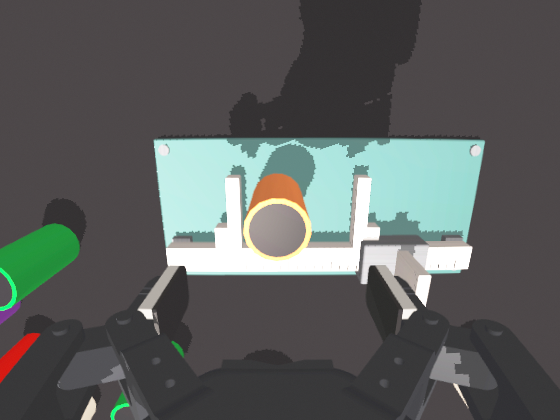

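The pipe stands upright between the jaws, top ring at (277,229), and is released. Next I close the fingers and go behind the tab.

servo_tool([
  {"x": 1.3,"y": 2.2,"z": 0,"yaw": 0},
  {"x": 2,"y": 2.8,"z": 0,"yaw": 0},
  {"x": 2,"y": 2.8,"z": 0,"yaw": 0},
  {"x": 2,"y": 2.8,"z": 0,"yaw": 0},
  {"x": 2,"y": 2.6,"z": 0,"yaw": 0},
  {"x": 0,"y": 0,"z": 0,"yaw": 0},
  {"x": 0,"y": 0,"z": 0,"yaw": 0},
], claw=1, force=30)

```text
time_s: 10.0
position: [0.5941, 0.0704, 0.1708]
ee_rot: [-0.002, 0.135, 0.991, -0.0]
contact_force: [-0.2, 1.2, 0.2]
gripper_width: 0.0
grasp_force: 0.0
```

```bash
python3 - <<'E'
from h import *
c=env.camera('wrist');save(c,'w5.png');print(env.get_obs()['position'])
c=env.camera('scene');cv2.imwrite('pics/s5.png',cv2.resize(c['img'][130:260,170:350,::-1],None,fx=4,fy=4))
E
```

```text
[0.59372776 0.06985877 0.17108476]
```

View pics/w5.png

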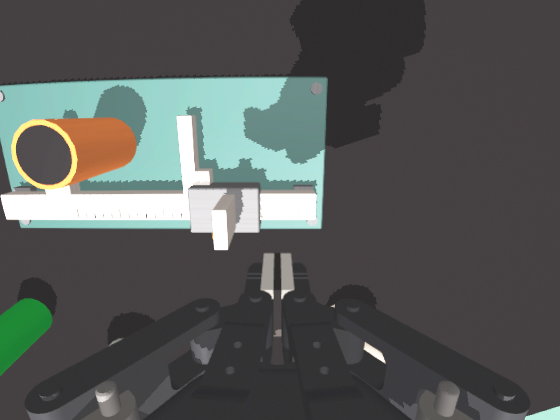

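The tab's top is at about (220,230), with the shut fingers at (277,275), roughly 2 cm behind it (toward +y) as planned. I'll descend and approach.

servo_tool([
  {"x": 0.2,"y": 0,"z": -2,"yaw": 0},
  {"x": 0,"y": 0,"z": -3,"yaw": 0},
  {"x": 0,"y": 0,"z": -2.5,"yaw": 0},
  {"x": 0,"y": 0,"z": -1.5,"yaw": 0},
  {"x": -0.134,"y": -0.482,"z": 0,"yaw": 0},
  {"x": -0.134,"y": -0.482,"z": 0,"yaw": 0},
  {"x": -0.134,"y": -0.482,"z": 0,"yaw": 0},
  {"x": 0,"y": 0,"z": 0,"yaw": 0},
  {"x": 0,"y": 0,"z": 0,"yaw": 0},
  {"x": 0,"y": 0,"z": 0,"yaw": 0},
])

```text
time_s: 11.1
position: [0.5937, 0.0556, 0.0836]
ee_rot: [0.001, 0.135, 0.991, 0.0]
contact_force: [0.0, -1.1, -0.4]
gripper_width: -0.0001
grasp_force: 0.0
```

servo_tool([
  {"x": -0.054,"y": -0.193,"z": 0,"yaw": 0},
  {"x": -0.054,"y": -0.193,"z": 0,"yaw": 0},
  {"x": -0.054,"y": -0.193,"z": 0,"yaw": 0},
  {"x": -0.054,"y": -0.193,"z": 0,"yaw": 0},
  {"x": -0.054,"y": -0.193,"z": 0,"yaw": 0},
  {"x": 0,"y": 0,"z": 0,"yaw": 0},
  {"x": 0,"y": 0,"z": 0,"yaw": 0},
])

```text
time_s: 11.8
position: [0.5904, 0.0461, 0.0828]
ee_rot: [-0.0, 0.135, 0.991, 0.0]
contact_force: [1.3, 3.1, -0.0]
gripper_width: -0.0
grasp_force: 1.4
```

servo_tool([
  {"x": -0.054,"y": -0.193,"z": 0,"yaw": 0},
  {"x": -0.08,"y": -0.289,"z": 0,"yaw": 0},
  {"x": -0.08,"y": -0.289,"z": 0,"yaw": 0},
  {"x": -0.08,"y": -0.289,"z": 0,"yaw": 0},
  {"x": -0.08,"y": -0.289,"z": 0,"yaw": 0},
  {"x": -0.08,"y": -0.289,"z": 0,"yaw": 0},
  {"x": -0.08,"y": -0.289,"z": 0,"yaw": 0},
  {"x": -0.08,"y": -0.289,"z": 0,"yaw": 0},
  {"x": -0.08,"y": -0.289,"z": 0,"yaw": 0},
  {"x": -0.08,"y": -0.289,"z": 0,"yaw": 0},
  {"x": -0.08,"y": -0.289,"z": 0,"yaw": 0},
  {"x": -0.08,"y": -0.289,"z": 0,"yaw": 0},
  {"x": -0.054,"y": -0.193,"z": 0,"yaw": 0},
  {"x": 0,"y": 0,"z": 0,"yaw": 0},
  {"x": 0,"y": 0,"z": 0,"yaw": 0},
])

```text
time_s: 13.3
position: [0.5804, 0.0097, 0.0828]
ee_rot: [-0.0, 0.136, 0.991, -0.001]
contact_force: [0.5, 0.4, -1.2]
gripper_width: 0.0003
grasp_force: 0.4
```

```bash
cat > st.py <<'E'
from h import *
import sys
C=np.array([.5276,-.0253]);ey=np.array([.2681,.9634]);ex=np.array([ey[1],-ey[0]])
P=[];F=[];n=int(sys.argv[1]) if len(sys.argv)>1 else 1
for i in range(n):
    c=env.camera('top');o=env.get_obs();P.append((o['position'][:2]-C)@ey);F.append(o['contact_force'][:2]@ey)
print(o['time_s'],'y',np.round(P,4),'Fy',np.round(F,2),'Fx',o['contact_force'][:2]@ex)
E
python3 st.py 3; python3 - <<'E'
from h import *
c=env.camera('wrist');save(c,'w6.png')
E
```

```text
13.45 y [0.0479 0.0479 0.0479] Fy [ 0.3   0.06 -0.16] Fx 0.2179841782864566
```

View pics/w6.png

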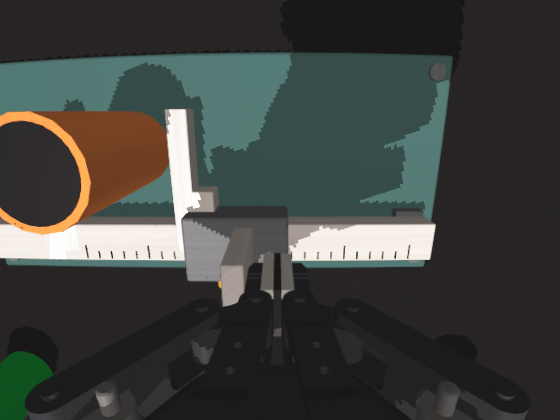

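The jaw is now close to the pipe: face at x≈168 px, pipe edge at about 167 px on its perspective side. From here I go slowly.

servo_tool([
  {"x": -0.0134,"y": -0.0482,"z": 0,"yaw": 0},
  {"x": -0.0134,"y": -0.0482,"z": 0,"yaw": 0},
  {"x": -0.0134,"y": -0.0482,"z": 0,"yaw": 0},
  {"x": -0.0134,"y": -0.0482,"z": 0,"yaw": 0},
  {"x": -0.0134,"y": -0.0482,"z": 0,"yaw": 0},
  {"x": -0.0134,"y": -0.0482,"z": 0,"yaw": 0},
  {"x": -0.0134,"y": -0.0482,"z": 0,"yaw": 0},
  {"x": -0.0134,"y": -0.0482,"z": 0,"yaw": 0},
])

```text
time_s: 14.3
position: [0.5797, 0.0063, 0.083]
ee_rot: [0.0, 0.135, 0.991, 0.0]
contact_force: [2.0, 2.9, 1.2]
gripper_width: -0.0001
grasp_force: 1.5
```

```bash
python3 st.py 5
```

```text
14.55 y [0.0444 0.0444 0.0444 0.0444 0.0444] Fy [2.28 2.38 2.81 2.28 3.14] Fx 0.0993605458750733
```

servo_tool([
  {"x": -0.0134,"y": -0.0482,"z": 0,"yaw": 0},
  {"x": -0.0134,"y": -0.0482,"z": 0,"yaw": 0},
  {"x": -0.0134,"y": -0.0482,"z": 0,"yaw": 0},
  {"x": -0.0134,"y": -0.0482,"z": 0,"yaw": 0},
  {"x": -0.0134,"y": -0.0482,"z": 0,"yaw": 0},
  {"x": -0.0134,"y": -0.0482,"z": 0,"yaw": 0},
])

```text
time_s: 15.15
position: [0.579, 0.0036, 0.083]
ee_rot: [0.0, 0.135, 0.991, 0.0]
contact_force: [1.4, 4.0, 1.2]
gripper_width: -0.0003
grasp_force: 2.1
```

```bash
python3 st.py 5
```

```text
15.4 y [0.0416 0.0416 0.0416 0.0416 0.0416] Fy [3.36 4.24 3.93 4.31 4.75] Fx 0.8783079609885054
```

servo_tool([
  {"x": -0.0134,"y": -0.0482,"z": 0,"yaw": 0},
  {"x": -0.0134,"y": -0.0482,"z": 0,"yaw": 0},
  {"x": -0.0134,"y": -0.0482,"z": 0,"yaw": 0},
])

```text
time_s: 15.7
position: [0.5785, 0.002, 0.0829]
ee_rot: [0.0, 0.135, 0.991, 0.0]
contact_force: [2.2, 3.5, 2.7]
gripper_width: 0.0002
grasp_force: 2.1
```

```bash
python3 st.py 5
```

```text
15.95 y [0.0399 0.0399 0.0399 0.0398 0.0398] Fy [4.15 3.49 3.08 3.61 3.02] Fx 1.3623291914454971
```

servo_tool([
  {"x": -0.0134,"y": -0.0482,"z": 0,"yaw": 0},
  {"x": -0.0134,"y": -0.0482,"z": 0,"yaw": 0},
  {"x": 0,"y": 0,"z": 0,"yaw": 0},
])

```text
time_s: 16.25
position: [0.5782, 0.001, 0.0829]
ee_rot: [0.0, 0.136, 0.991, -0.0]
contact_force: [2.8, 4.1, 3.2]
gripper_width: -0.0001
grasp_force: 2.0
```

```bash
python3 st.py 5
```

```text
16.5 y [0.0389 0.0389 0.0389 0.0389 0.0389] Fy [3.32 3.64 3.58 3.79 3.62] Fx 1.53401267951491
```

servo_tool([
  {"x": -0.0134,"y": -0.0482,"z": 0,"yaw": 0},
  {"x": -0.0134,"y": -0.0482,"z": 0,"yaw": 0},
  {"x": 0,"y": 0,"z": 0,"yaw": 0},
])

```text
time_s: 16.8
position: [0.5779, 0.0, 0.0828]
ee_rot: [0.0, 0.136, 0.991, -0.0]
contact_force: [3.4, 3.8, 2.8]
gripper_width: 0.0001
grasp_force: 2.0
```

```bash
python3 st.py 5; python3 - <<'E'
from h import *
c=env.camera('wrist');save(c,'w7.png')
cv2.imwrite('pics/w7c.png',cv2.resize(c['img'][80:290,0:300,::-1],None,fx=2.6,fy=2.6))
E
```

```text
17.05 y [0.0379 0.0379 0.0379 0.0379 0.0379] Fy [2.8  3.92 3.4  3.47 3.35] Fx 0.9739560333814761
```

View pics/w7c.png

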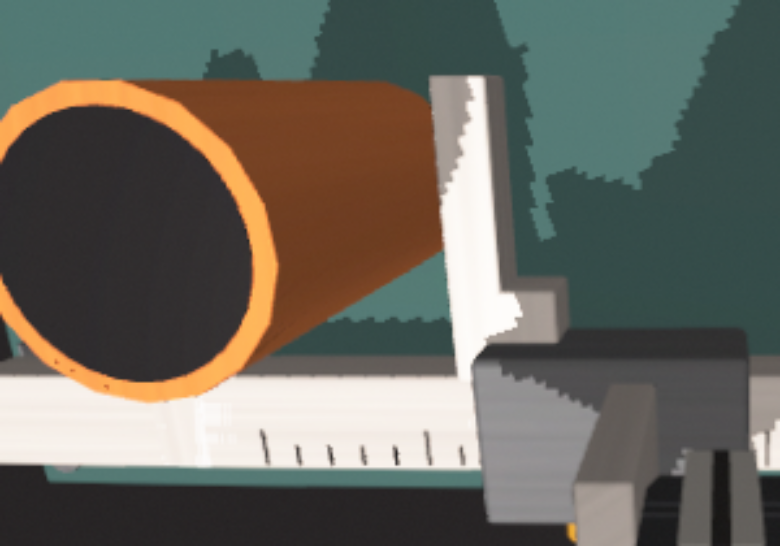

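The moving jaw's face touches the pipe (crop (440,200)) and the force is about 4 N, i.e. carriage plus pipe drag. I'll keep going in small steps until the fixed jaw takes load.

servo_tool([
  {"x": -0.0134,"y": -0.0482,"z": 0,"yaw": 0},
  {"x": -0.0134,"y": -0.0482,"z": 0,"yaw": 0},
  {"x": 0,"y": 0,"z": 0,"yaw": 0},
])

```text
time_s: 17.4
position: [0.5775, -0.0009, 0.0828]
ee_rot: [0.0, 0.136, 0.991, -0.0]
contact_force: [3.9, 3.8, 1.9]
gripper_width: -0.0003
grasp_force: 2.0
```

```bash
python3 st.py 3
```

```text
17.55 y [0.0369 0.0369 0.0369] Fy [4.59 4.33 2.87] Fx 2.1978934773248198
```

servo_tool([
  {"x": -0.0134,"y": -0.0482,"z": 0,"yaw": 0},
  {"x": -0.0134,"y": -0.0482,"z": 0,"yaw": 0},
  {"x": 0,"y": 0,"z": 0,"yaw": 0},
])

```text
time_s: 17.85
position: [0.5772, -0.0019, 0.0828]
ee_rot: [0.0, 0.136, 0.991, -0.0]
contact_force: [3.7, 3.2, 3.3]
gripper_width: 0.0002
grasp_force: 2.0
```

```bash
python3 st.py 3
```

```text
18.0 y [0.0359 0.0359 0.0359] Fy [4.2  3.95 3.45] Fx 2.28856680368104
```

servo_tool([
  {"x": -0.0134,"y": -0.0482,"z": 0,"yaw": 0},
  {"x": -0.0134,"y": -0.0482,"z": 0,"yaw": 0},
  {"x": 0,"y": 0,"z": 0,"yaw": 0},
])

```text
time_s: 18.3
position: [0.577, -0.0029, 0.0828]
ee_rot: [0.0, 0.136, 0.991, -0.0]
contact_force: [2.9, 3.0, 2.8]
gripper_width: 0.0
grasp_force: 2.0
```

servo_tool([
  {"x": -0.0134,"y": -0.0482,"z": 0,"yaw": 0},
  {"x": -0.0134,"y": -0.0482,"z": 0,"yaw": 0},
  {"x": 0,"y": 0,"z": 0,"yaw": 0},
])

```text
time_s: 18.6
position: [0.5767, -0.0038, 0.0828]
ee_rot: [0.0, 0.136, 0.991, -0.0]
contact_force: [2.4, 3.1, 1.2]
gripper_width: 0.0001
grasp_force: 2.0
```

servo_tool([
  {"x": -0.0134,"y": -0.0482,"z": 0,"yaw": 0},
  {"x": -0.0134,"y": -0.0482,"z": 0,"yaw": 0},
  {"x": 0,"y": 0,"z": 0,"yaw": 0},
])

```text
time_s: 18.9
position: [0.5764, -0.0048, 0.0828]
ee_rot: [0.0, 0.136, 0.991, -0.0]
contact_force: [3.2, 3.4, 2.4]
gripper_width: -0.0
grasp_force: 2.0
```

servo_tool([
  {"x": -0.0134,"y": -0.0482,"z": 0,"yaw": 0},
  {"x": 0,"y": 0,"z": 0,"yaw": 0},
  {"x": 0,"y": 0,"z": 0,"yaw": 0},
])

```text
time_s: 19.2
position: [0.5762, -0.0052, 0.0828]
ee_rot: [-0.0, 0.135, 0.991, -0.0]
contact_force: [3.9, 3.5, 1.4]
gripper_width: -0.0
grasp_force: 1.9
```

servo_tool([
  {"x": -0.0134,"y": -0.0482,"z": 0,"yaw": 0},
  {"x": -0.0134,"y": -0.0482,"z": 0,"yaw": 0},
  {"x": 0,"y": 0,"z": 0,"yaw": 0},
])

```text
time_s: 19.5
position: [0.5761, -0.006, 0.0828]
ee_rot: [0.0, 0.135, 0.991, 0.0]
contact_force: [3.8, 3.4, 2.1]
gripper_width: -0.0
grasp_force: 2.3
```

servo_tool([
  {"x": -0.0134,"y": -0.0482,"z": 0,"yaw": 0},
  {"x": 0,"y": 0,"z": 0,"yaw": 0},
  {"x": 0,"y": 0,"z": 0,"yaw": 0},
])

```text
time_s: 19.8
position: [0.576, -0.0061, 0.0828]
ee_rot: [0.0, 0.135, 0.991, 0.001]
contact_force: [4.2, 5.3, 1.6]
gripper_width: -0.0001
grasp_force: 2.8
```

The fixed jaw is taking load now. Small increments to about 7 N on the tab.

servo_tool([
  {"x": -0.0054,"y": -0.0193,"z": 0,"yaw": 0},
  {"x": 0,"y": 0,"z": 0,"yaw": 0},
  {"x": 0,"y": 0,"z": 0,"yaw": 0},
])

```text
time_s: 20.1
position: [0.576, -0.0061, 0.0828]
ee_rot: [0.0, 0.135, 0.991, 0.001]
contact_force: [4.8, 5.2, 0.5]
gripper_width: -0.0001
grasp_force: 3.0
```

```bash
python3 st.py 6
```

```text
20.4 y [0.0314 0.0314 0.0314 0.0314 0.0314 0.0314] Fy [6.39 6.65 6.73 5.48 6.67 6.02] Fx 2.4208892747735247
```

servo_tool([
  {"x": -0.0054,"y": -0.0193,"z": 0,"yaw": 0},
  {"x": -0.0027,"y": -0.0096,"z": 0,"yaw": 0},
  {"x": 0,"y": 0,"z": 0,"yaw": 0},
  {"x": 0,"y": 0,"z": 0,"yaw": 0},
  {"x": 0,"y": 0,"z": 0,"yaw": 0},
  {"x": 0,"y": 0,"z": 0,"yaw": 0},
  {"x": 0,"y": 0,"z": 0,"yaw": 0},
  {"x": 0,"y": 0,"z": 0,"yaw": 0},
])

```text
time_s: 21.2
position: [0.576, -0.0062, 0.0828]
ee_rot: [0.0, 0.135, 0.991, 0.001]
contact_force: [4.3, 5.6, 2.0]
gripper_width: -0.0001
grasp_force: 3.3
```

```bash
python3 st.py 8
```

```text
21.6 y [0.0313 0.0313 0.0313 0.0313 0.0313 0.0313 0.0313 0.0313] Fy [7.02 5.51 7.19 6.53 6.24 6.04 7.21 6.36] Fx 2.6858244946813277
```

servo_tool([
  {"x": -0.0054,"y": -0.0193,"z": 0,"yaw": 0},
  {"x": 0,"y": 0,"z": 0,"yaw": 0},
  {"x": 0,"y": 0,"z": 0,"yaw": 0},
  {"x": 0,"y": 0,"z": 0,"yaw": 0},
  {"x": 0,"y": 0,"z": 0,"yaw": 0},
  {"x": 0,"y": 0,"z": 0,"yaw": 0},
  {"x": 0,"y": 0,"z": 0,"yaw": 0},
  {"x": 0,"y": 0,"z": 0,"yaw": 0},
  {"x": 0,"y": 0,"z": 0,"yaw": 0},
  {"x": 0,"y": 0,"z": 0,"yaw": 0},
  {"x": 0,"y": 0,"z": 0,"yaw": 0},
  {"x": 0,"y": 0,"z": 0,"yaw": 0},
  {"x": 0,"y": 0,"z": 0,"yaw": 0},
])

```text
time_s: 22.9
position: [0.576, -0.0063, 0.0828]
ee_rot: [0.0, 0.135, 0.991, 0.001]
contact_force: [4.6, 5.9, 1.2]
gripper_width: 0.0001
grasp_force: 3.5
```

```bash
python3 st.py 4
```

```text
23.1 y [0.0313 0.0313 0.0312 0.0313] Fy [7.5  7.22 7.04 7.75] Fx 1.3782853480449753
```

About 7.2 N at the tab, so roughly 4 N squeeze, held for over a second. Backing off gently.

servo_tool([
  {"x": 0.0134,"y": 0.0482,"z": 0,"yaw": 0},
  {"x": 0.0134,"y": 0.0482,"z": 0,"yaw": 0},
  {"x": 0.0134,"y": 0.0482,"z": 0,"yaw": 0},
  {"x": 0.0134,"y": 0.0482,"z": 0,"yaw": 0},
  {"x": 0.054,"y": 0.193,"z": 0,"yaw": 0},
  {"x": 0.134,"y": 0.482,"z": 0,"yaw": 0},
  {"x": 0.268,"y": 0.963,"z": 0,"yaw": 0},
  {"x": 0.268,"y": 0.963,"z": 0,"yaw": 0},
  {"x": 0,"y": 0,"z": 2,"yaw": 0},
  {"x": 0,"y": 0,"z": 3,"yaw": 0},
  {"x": 0,"y": 0,"z": 3,"yaw": 0},
  {"x": 0,"y": 0,"z": 2,"yaw": 0},
  {"x": 0,"y": 0,"z": 0,"yaw": 0},
  {"x": 0,"y": 0,"z": 0,"yaw": 0},
  {"x": 0,"y": 0,"z": 0,"yaw": 0},
])

```text
time_s: 24.6
position: [0.5823, 0.0211, 0.1812]
ee_rot: [-0.001, 0.135, 0.991, -0.0]
contact_force: [0.2, -0.3, -0.2]
gripper_width: 0.0002
grasp_force: 0.0
```

```bash
python3 - <<'E'
from h import *
c=env.camera('top');im=c['img']
hsv=cv2.cvtColor(im,cv2.COLOR_RGB2HSV)
m=cv2.inRange(hsv,(5,70,60),(20,255,255));cs,h=cv2.findContours(m,cv2.RETR_CCOMP,cv2.CHAIN_APPROX_NONE)
C=np.array([.5276,-.0253]);ey=np.array([.2681,.9634]);ex=np.array([ey[1],-ey[0]])
for k in cs:
    if cv2.contourArea(k)>60:
        (u,v),r=cv2.minEnclosingCircle(k);p=onz(c,u,v,.1)[:2];d=p-C;print(u,v,r,p,d@ex,d@ey)
M=c['world_to_cam'];K=np.array([[c['fx'],0,c['cx']],[0,c['fy'],c['cy']],[0,0,1.]])
ys=np.arange(-.1,.05,.001)
for x in (-.036,-.033):
    p=cv2.projectPoints(np.array([[*(C+x*ex+y*ey),.034] for y in ys]),cv2.Rodrigues(M[:3,:3])[0],M[:3,3],K,np.array([c['k1'],0,0,0.]))[0][:,0].astype(np.float32)
    s=cv2.remap(hsv[:,:,1],p[None,:,0],p[None,:,1],cv2.INTER_LINEAR)[0].astype(int)
    print(x,(ys[np.flatnonzero(np.diff((s<28).astype(int)))]*1000).round())
E
```

```text
116.85433197021484 270.7598571777344 9.311022758483887 [0.49663187 0.38623678] -0.1401677092381844 0.3881719767799756
117.5 270.5 7.648629188537598 [0.49722676 0.38467665] -0.13917632078734474 0.3868284364370742
118.5 271.2272644042969 15.103734016418457 [0.49545359 0.38223326] -0.14022951808774203 0.38399908969501995
116.69999694824219 270.70001220703125 12.417015075683594 [0.49678058 0.38661274] -0.14012523501659624 0.38857404390988476
307.5 266.0 10.404426574707031 [ 0.49992509 -0.07055457] -0.014529258148016382 -0.05101789773291141
307.6428527832031 265.6428527832031 7.8175272941589355 [ 0.50076377 -0.07091425] -0.013624845976964272 -0.05113955723420358
-0.036 [-89. -68. -36. -13.   3.   5.]
-0.033 [-89. -73. -33. -12.   5.   7.]
```

The pipe stands at caliper (-14, -51) mm against the fixed jaw, and the tool is clear. Handing in.

```bash
python3 -c "
from h import *
print(env.close_job())"
```

```text
the job is handed in; nothing more can be done
None
```

I handed the job in at about 25 s. The copper pipe stands on the plate between the closed jaws after a squeeze of about 4 N (worked out from the push on the tab) held for over a second, and the arm is clear of everything; the hand-in gave no verdict.

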